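Take the stack of blanks apart and lay them out for carving

TASK

Take the stack apart and lay its four pieces out for carving, right way up as they lie now: the small clay disc in the middle of the small plaster bat, the large clay disc in the middle of the large bat, the narrow hardwood bar lengthwise inside the tray, flat on its floor and about central, and the wide hardwood flat down on the base of the stop board, lengthwise along the long stop and slid home so that it touches both steel stops squarely. Tip nothing over, and leave the red pebble and the pigment jar where they are.

Things in the scene. Friction and masses are not known exactly. Their poses are not given: they have to be found in the camera images.
- small_disc: Small carved clay disc, pinkish, like a thick coat button: 29 mm across, 18 mm high. Starts on top of the stack. Origin: centre of its underside; z up along its axis.
- large_disc: Large carved clay disc, brown: 41 mm across, 11 mm high. Starts under the small disc, on the hardwood bar, whose long sides it overhangs by about 6 mm. Origin: centre of its underside; z up.
- hardwood_bar: Narrow reddish hardwood bar 28 (x) x 60 (y) x 22 (z) mm. Starts under the large disc, lying on the hardwood flat. Origin: centre of its underside; y along its length.
- hardwood_flat: Wide flat reddish hardwood block 50 (x) x 85 (y) x 18 (z) mm. Starts on the bench as the bottom of the stack. Origin: centre of its underside; y along its length.
- small_bat: Small round white plaster bat (a plain disc to dry things on), fixed to the bench: 52 mm across, 10 mm high, flat top. Origin: centre of its underside.
- large_bat: Large round white plaster bat, fixed to the bench: 76 mm across, 10 mm high, flat top. Origin: centre of its underside.
- bar_tray: Shallow dark wooden tray, fixed to the bench: 66 (x) x 100 (y) mm outside, 58 x 92 mm inside, floor 4 mm above the bench, lips 4 mm wide whose tops are 9 mm above the bench. Origin: centre of its underside; y along its length.
- stop_board: Grey-painted stop board, fixed: base 84 (x) x 120 (y) mm, top face 8 mm above the bench. Two steel stop strips 10 mm wide rise to 16 mm above the bench: a long one along y, inner face at x = +32 mm, and a short one across the +y end, inner face at y = +50 mm. Other sides open. With the flat home its centre is at x = +7, y = +7.5 mm. Origin: centre of the underside of the base.
- red_pebble: Smooth red pebble 34 x 44 x 26 mm lying loose on the bench, to be left alone. Origin: centre of its underside.
- pigment_jar: Glass jar of pale pigment with a black lid, 51 mm across, 63 mm high, standing loose on the bench at the right, to be left alone. About 0.2 m nearer the robot and a little further right, just off the bench edge, a fixed upright pole 31 mm thick runs from floor to ceiling: the arm starts beyond it and must fold in to pass it. Origin: centre of its underside.

How it is judged (in metres and radians):
At the end, for the whole second after the job is handed in: Small disc flat on the small bat within 10 mm of its centre, large disc on the large bat within 12 mm; bar flat in the tray within 18 mm and 0.35 rad of its centre line; flat down on the stop board within 3 mm of each stop and square to 0.06 rad. All at rest (horizontal distance between small_disc and small_bat below 0.01 m and horizontal distance between large_disc and large_bat below 0.012 m and horizontal distance between hardwood_bar and bar_tray below 0.018 m and angle between the y axis of hardwood_bar and the y axis of bar_tray, either way round below 0.35 rad and x of hardwood_flat in the frame of stop_board above 0.004 m and y of hardwood_flat in the frame of stop_board above 0.0045 m and angle between the y axis of hardwood_flat and the y axis of stop_board, either way round below 0.06 rad and z of small_disc in the frame of small_bat between 0.007 and 0.013 m and angle between each of small_disc, large_disc, hardwood_bar, hardwood_flat's own z axis and vertical below 0.1 rad and linear speed of each of small_disc, large_disc, hardwood_bar, hardwood_flat below 0.01 m/s and z of large_disc in the frame of large_bat between 0.007 and 0.013 m and z of hardwood_bar in the frame of bar_tray between 0.001 and 0.007 m and z of hardwood_flat in the frame of stop_board between 0.005 and 0.011 m); the robot touches nothing.
It fails at once if a piece of the stack is tipped over (more than 0.8 rad) (angle between any of small_disc, large_disc, hardwood_bar, hardwood_flat's own z axis and vertical above 0.8 rad).
It fails at once if the red pebble is moved by more than 20 mm (distance of red_pebble from where it was at the start of the episode above 0.02 m).
It fails at once if the pigment jar is moved by more than 20 mm (distance of pigment_jar from where it was at the start of the episode above 0.02 m).
It also fails if it takes over 112 s, if anything falls off the work surface, if the arm or the gripper's body presses on something with over 40 N, if the wrist force passes 120 N, or if a joint passes its speed limit or range.

ROBOT

A 6-joint arm with a two-finger parallel gripper is mounted at the origin on a cart in front of the work surface, level with it; the furniture and walls round the work are solid. World frame = base frame: x ahead of the robot, y to its left, z up, the work surface at z = 0. Lengths are in mm, angles in rad, forces in N, time in s.
With the tool pointing down it reaches from about 400 to 925 mm from the base axis. Payload 12.5 kg.
Tool frame: the origin (TCP) lies at the centre of the arm's flange, where the gripper is bolted on; the fingertips stand 190 mm ahead of it and the grasp point (between the pads) lies 171 mm ahead of it; z points along the fingers, y is the line along which they close (so a half turn about z gives the same grasp; the last joint's range is limited). The gripper opens to 95 mm and grips with 3 to 60 N. Pads are 20 mm wide; open, the fingers measure 119 mm over their backs; the gripper's body (75 mm by 180 mm) begins 59 mm behind the grasp point.
Start: joints at [1.231, 0.491, 1.559, -0, 1.092, -0.106], TCP at [144.773, 608.001, 404.761] pointing down, gripper open.
Joint ranges: [-3.1, 3.1], [-0.84, 2.19], [0.05, 2.79], [-1.13, 4.28], [0.06, 2.93], [-2.69, 2.69]. Speed limits (rad/s): [2.22, 2.22, 2.79, 3.14, 3.14, 3.14].

INTERFACE

Orientations are given as [roll, pitch, yaw] about the fixed x, y, z axes, in that order (R = Rz(yaw) Ry(pitch) Rx(roll)).
In Python, from cell import env, read_camera, search_frame, cut_out gives the robot as it stands. The module is installed in compiled form; this text tells all that it offers.
- The arm moves only by the tool move_arm, never from a script. Its argument "commands" is a list of rows, each a list of 3 entries, a list of its own where there are three numbers: the shift along the world's x, y, z normalised to -1 to 1, where 1 is 0.03 m, then the turn about the world's z normalised to -1 to 1, where 1 is 0.08 rad, then the opening, from -1 (shut) to 1 (fully open), so that 0 is half open. A call has 1 to 20 rows; each row shifts and turns the commanded pose from where the row before left it; what a row does not reach is not made up. A row lasts 1/12 s, in which the tool goes at most 41.7 mm and 7.16 degrees, less where a joint would pass 70% of its speed; a pose out of reach is approached as far as the arm can. A call with a number of a shift or a turn outside -1 to 1 is refused whole. A call with a gripper value outside its range is refused whole. The fingers move at their own pace and stop on an object; the grip force is fixed at half the most. Time passes only in rows, so rows that do not move let the fingers close. It gives the time, the measured TCP pose, the force, the opening and the grip force at its end, in the units of the state.
- env.state(): the state, without advancing time (a new reading comes with each control period).
- read_camera(name): name is "side" or "top"; returns a dict with "image" (420x560x3 uint8, red, green, blue), "fx", "fy", "cx", "cy" (pixels), "D" ([k1, k2, p1, p2, k3] as OpenCV has them; the pictures are not rectified), "rvec" (rotation vector, rad) and "tvec" (3), from world to camera coordinates, as OpenCV has them. Camera axes: x right, y down, z forward; pixel columns grow to the right and rows downward; lengths in mm; the calibration is good to about 2 mm. A picture is of the moment at which its call begins. There is no depth.
- env.job_done(): hands the job in; it is judged then, once.
Trained networks look in a picture, given as the dict that the camera call returned (one of the last four; its "shot" number tells which), for a name from the list of things; names that differ only in an ending like _2 or _b are one class to them, and where a whole thing is asked for, a point or a joint stands for the part that bears it (a point fixed in the world has none). Each returns a list of dicts, best first, with "confidence" (0 to 1); they miss things now and then, are a little off and sometimes report something else, mostly with a low value. They report only what shows in the picture. A call takes as long as a camera call.
- search_frame(thing, picture): "at" ([column, row] in pixels, amid what is visible of it).
- cut_out(thing, picture): "region" (420x560 bool, what is visible of it) and "at" ([column, row] in pixels, amid what is visible of it).
The state is a dict: "t": time; "joints": joint angles; "qvel": joint speeds; "tau": joint torques, N m; "eef_pos": TCP position; "tcp_rot": TCP orientation; "ft_force": force on the tool from outside, world axes, zero at the start; "moment": the same for the moment, N m; "opening": opening from 0.0 (shut) to 1.0 (fully open); "grip_force": force on a finger pad.
Only numpy, scipy, OpenCV 4.12 (cv2) and the standard library are available. Lean on these libraries where they do the work, as an engineer would, in place of code of your own. Each camera call takes 0.05 s, during which the arm holds its last target. There are 200 camera calls.

## Working session

There is one attempt and no reset: what is moved stays moved. The work goes in short steps, Python scripts to look and compute and a tool call to move; the robot and the scene stay as the last step left them, time stands still between calls to the robot, and variables do not carry over. Pictures are saved under pics/ and viewed, at most 14 in all, crops included, and the job is handed in when it is done.

Besides the shell and the picture viewer there is one more tool, called after "Request:" as name([rows], argument=value, ...), one row to a line, values as JSON. move_arm: Moves the arm, as the interface text tells. Its arguments: {"type":"object","properties":{"commands":{"type":"array","items":{"type":"array"}}},"required":["commands"]}

```bash
mkdir -p pics; cat > h.py <<'E'
from cell import env, read_camera, search_frame, cut_out
import numpy as np, cv2
def ray(c,px):
    K=np.array([[c["fx"],0,c["cx"]],[0,c["fy"],c["cy"]],[0,0,1]]);
    u=cv2.undistortPoints(np.array(px,float).reshape(-1,1,2),K,np.array(c["D"],float)).reshape(-1,2)
    R=cv2.Rodrigues(np.array(c["rvec"],float))[0];t=np.array(c["tvec"],float).ravel()
    return -R.T@t,(R.T@np.c_[u,np.ones(len(u))].T).T
def onplane(c,px,z):
    o,d=ray(c,px); return (o+d*((z-o[2])/d[:,2])[:,None])[:,:2]
def proj(c,P):
    K=np.array([[c["fx"],0,c["cx"]],[0,c["fy"],c["cy"]],[0,0,1]])
    return cv2.projectPoints(np.array(P,float).reshape(-1,1,3),np.array(c["rvec"],float),np.array(c["tvec"],float),K,np.array(c["D"],float))[0].reshape(-1,2)
def save(c,n): cv2.imwrite(f"pics/{n}.png",cv2.cvtColor(c["image"],cv2.COLOR_RGB2BGR))
E
python3 - <<'E'
from h import *
Z=dict(small_disc=69,large_disc=51,hardwood_bar=40,hardwood_flat=18,small_bat=10,large_bat=10,bar_tray=9,stop_board=8,red_pebble=13,pigment_jar=63)
for n in ("top","side"):
    c=read_camera(n);save(c,n+"0")
    print(n,ray(c,[[280,210]]))
    for k in Z:
        r=cut_out(k,c)[:2]
        for q in r:
            m=q["region"].astype(np.uint8);cn=max(cv2.findContours(m,0,2)[0],key=cv2.contourArea)
            w=onplane(c,cn.reshape(-1,2),Z[k]).astype(np.float32)
            b=cv2.minAreaRect(w)
            print(k,round(q["confidence"],2),np.round(q["at"]),np.round(onplane(c,[q["at"]],Z[k])),[np.round(x,1) for x in b])
print(env.state())
E
```

```text
top (array([ 488.20977587,   26.53612822, 1087.97152792]), array([[ 0.06540235,  0.00412951, -0.99788389]]))
small_disc 0.65 [334. 182.] [[610. -78.]] [array([603.1, -75.3]), array([93.1, 62. ]), np.float64(70.4)]
small_disc 0.52 [342. 246.] [[480. -92.]] [array([483.2, -84.8]), array([23.8, 26.9]), np.float64(43.9)]
large_disc 0.63 [334. 246.] [[482. -78.]] [array([482.2, -83.7]), array([38.5, 38.8]), np.float64(44.0)]
hardwood_bar 0.49 [329. 237.] [[499. -69.]] [array([499.2, -65.9]), array([12.3, 27.6]), np.float64(52.0)]
hardwood_flat 0.73 [329. 250.] [[473. -70.]] [array([480.9, -82.2]), array([84.9, 49. ]), np.float64(46.3)]
small_bat 0.84 [152. 247.] [[484. 302.]] [array([483.7, 299.7]), array([48.7, 48.5]), np.float64(0.0)]
large_bat 0.81 [244. 187.] [[609. 107.]] [array([606. , 102.7]), array([74.2, 73.9]), np.float64(44.3)]
bar_tray 0.72 [335. 183.] [[616. -87.]] [array([609.9, -81.5]), array([101.9,  69.4]), np.float64(72.1)]
stop_board 0.67 [152. 186.] [[614. 304.]] [array([615.8, 300.8]), array([122.4,  84.8]), np.float64(81.8)]
red_pebble 0.72 [246. 249.] [[477. 103.]] 
[... 1749 characters left out ...]
y([141.1,  48.6]), np.float64(37.5)]
{'t': 1.1, 'joints': array([ 1.23138780e+00,  4.90884914e-01,  1.55891362e+00, -2.77061566e-05,
        1.09168117e+00, -1.05620500e-01]), 'qvel': array([ 0.00013517, -0.00078193, -0.00010406,  0.00083043, -0.00075674,
        0.00014017]), 'tau': array([ 3.80378460e-04, -6.12481642e+01, -2.58437526e+01,  6.93484023e-02,
        4.45057824e-02,  3.14466405e-06]), 'eef_pos': array([144.78038686, 607.99345452, 404.76562134]), 'tcp_rot': array([3.14148293e+00, 3.63583522e-05, 2.90781739e+00]), 'ft_force': array([-0.89002053, -1.37631938, -0.53727765]), 'moment': array([ 0.03704794,  0.02932591, -0.02153634]), 'grip_force': 0.0, 'opening': 0.9998441178797796}
```

```bash
python3 - <<'E'
import cv2
a=cv2.imread("pics/top0.png");
cv2.imwrite("pics/top0c.png",cv2.resize(a[150:300,110:310],None,fx=4,fy=4,interpolation=2))
cv2.imwrite("pics/top0d.png",cv2.resize(a[150:300,280:480],None,fx=4,fy=4,interpolation=2))
E
```

```text
(no output)
```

View pics/top0.png

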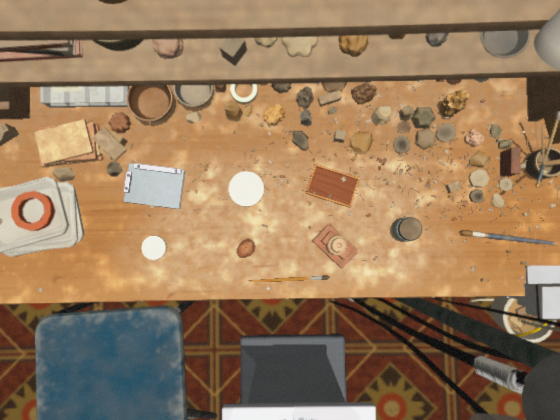

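View pics/side0.png

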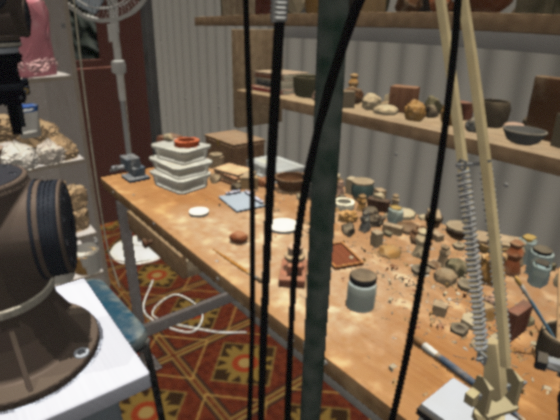

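View pics/top0c.png

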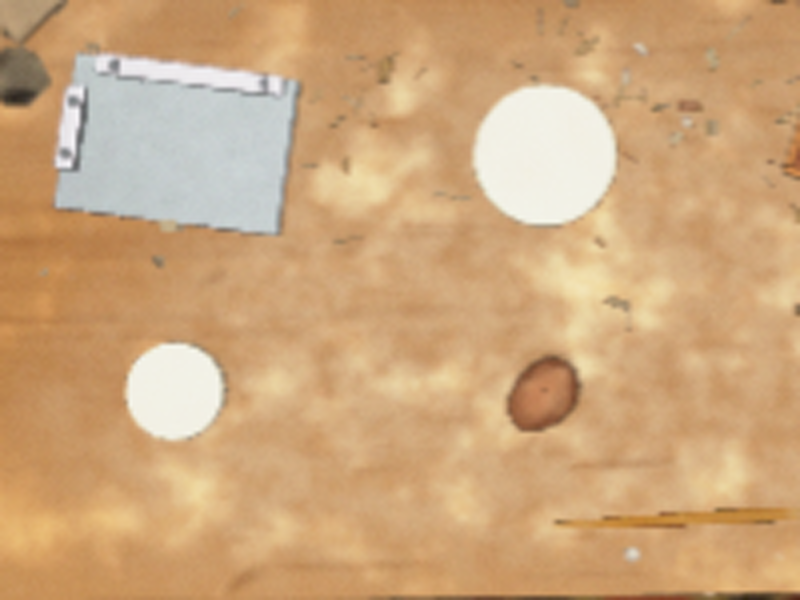

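View pics/top0d.png

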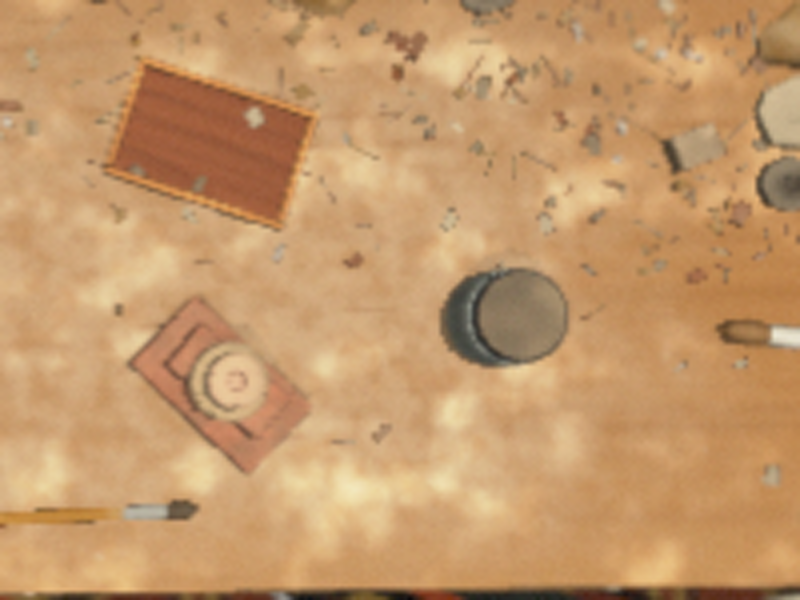

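Request:
move_arm([
  [[0.62,-0.86,0],-1,1],
  [[0.62,-0.86,0],-1,1],
  [[0.62,-0.86,0],-1,1],
  [[0.62,-0.86,0],-1,1],
  [[0.62,-0.86,0],-1,1],
  [[0.62,-0.86,0],-1,1],
  [[0.62,-0.86,0],-1,1],
  [[0.62,-0.86,0],-1,1],
  [[0.62,-0.86,0],-1,1],
  [[0.62,-0.86,0],-1,1],
  [[0.32,-0.9,0],-1,1],
  [[0.32,-0.9,0],-1,1],
  [[0.32,-0.9,0],-1,1],
  [[0.32,-0.9,0],-1,1],
  [[0.32,-0.9,0],-1,1],
  [[0.32,-0.9,0],-1,1],
  [[0.32,-0.9,0],-1,1],
  [[0.32,-0.9,0],-1,1],
])

```text
t: 2.6
eef_pos: [407.8, 132.6, 405.0]
tcp_rot: [3.141, -0.0, 1.464]
ft_force: [1.2, 1.2, -0.6]
opening: 0.997
grip_force: 0.0
```

Request:
move_arm([
  [[0.31,-0.9,-0.35],-1,1],
  [[0.31,-0.9,-0.35],-1,1],
  [[0.31,-0.9,-0.35],-1,1],
  [[0.31,-0.9,-0.35],-1,1],
  [[0.31,-0.9,-0.35],-1,1],
  [[0.31,-0.9,-0.35],-1,1],
  [[0.31,-0.9,-0.35],-1,1],
  [[0.31,-0.9,-0.35],-1,1],
  [[0,0,0],-0.25,1],
  [[0,0,0],0,1],
])

```text
t: 3.43
eef_pos: [482.1, -83.1, 320.2]
tcp_rot: [-3.141, 0.0, 0.805]
ft_force: [-0.9, 0.6, -0.4]
opening: 0.998
grip_force: 0.0
```

```bash
python3 - <<'E'
from h import *
for n in ("top","side"):
    c=read_camera(n)
    # predicted fingertip midpoint and disc centre projection
    s=env.state();p=s["eef_pos"]
    print(n,np.round(proj(c,[[p[0],p[1],p[2]-190],[482,-84,69]])))
    i=cv2.cvtColor(c["image"],cv2.COLOR_RGB2BGR)
    cv2.imwrite(f"pics/{n}1.png",cv2.resize(i[170:310,220:400] if n=="top" else i[170:310,220:400],None,fx=4,fy=4,interpolation=2))
print(s["eef_pos"],s["tcp_rot"])
E
```

```text
top [[341. 246.]
 [338. 246.]]
side [[295. 215.]
 [295. 245.]]
[481.76331141 -81.65376847 320.89119131] [-3.14140791e+00  4.30341347e-05  8.08967470e-01]
```

View pics/side1.png

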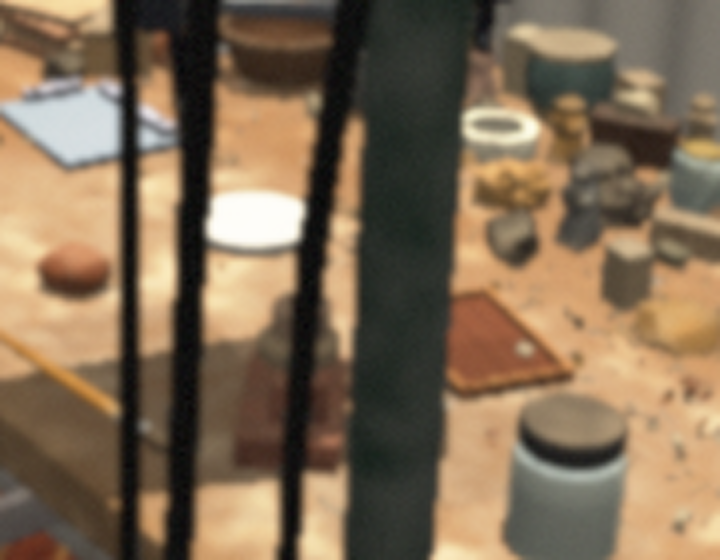

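```bash
python3 - <<'E'
from h import *
c=read_camera("side"); d=read_camera("top")
i=np.hstack([cv2.resize(c["image"][60:260,190:390],(400,400)),cv2.resize(d["image"][140:340,240:440],(400,400))])
cv2.imwrite("pics/both2.png",i[:,:,::-1])
E
```

```text
(no output)
```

View pics/both2.png

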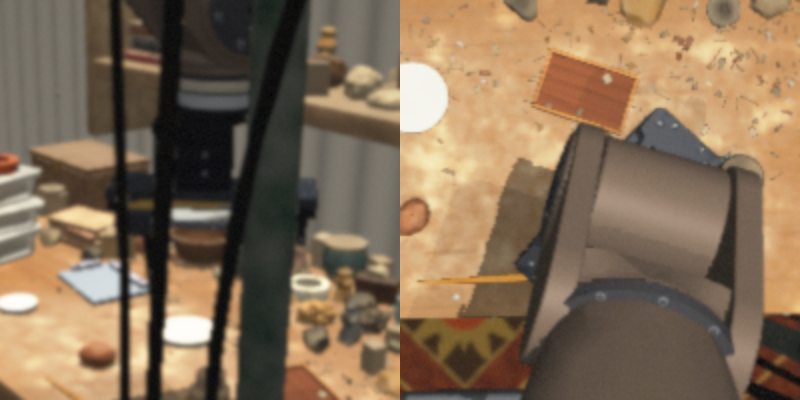

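Request:
move_arm([
  [[0,0,-0.65],0,1],
  [[0,0,-0.65],0,1],
  [[0,0,-0.65],0,1],
  [[0,0,-0.62],0,1],
  [[0,0,0],0,0],
  [[0,0,0],0,-0.5],
  [[0,0,0],0,-1],
  [[0,0,0],0,-1],
  [[0,0,0],0,-1],
  [[0,0,0],0,-1],
  [[0,0,0],0,-1],
  [[0,0,0],0,-1],
])

```text
t: 4.63
eef_pos: [482.0, -82.0, 244.0]
tcp_rot: [3.141, -0.0, 0.808]
ft_force: [-0.1, -0.4, -0.5]
opening: 0.495
grip_force: 0.0
```

Request:
move_arm([
  [[0,0,0],0,-1],
  [[0,0,0],0,-1],
  [[0,0,0],0,-1],
  [[0,0,0],0,-1],
  [[0,0,0],0,-1],
  [[0,0,0],0,-1],
  [[0,0,0],0,-1],
])

```text
t: 5.22
eef_pos: [482.0, -82.0, 243.7]
tcp_rot: [3.141, 0.0, 0.808]
ft_force: [-0.2, -1.2, 0.7]
opening: 0.296
grip_force: 30.0
```

Request:
move_arm([
  [[0,0,0.75],0,-1],
  [[0,0,0.75],0,-1],
  [[0,0.98,0],0,-1],
  [[0,0.98,0],0,-1],
  [[0,0.98,0],0,-1],
  [[0,0.98,0],0,-1],
  [[0,0.98,0],0,-1],
  [[0,0.98,0],0,-1],
  [[0,0.98,0],0,-1],
  [[0,0.98,0],0,-1],
  [[0,0.98,0],0,-1],
  [[0,0.98,0],0,-1],
  [[0,0.98,0],0,-1],
  [[0,0.98,0],0,-1],
  [[0.06,1,0],0,-1],
  [[0,0,-0.6],0,-1],
  [[0,0,-0.6],0,-1],
  [[0,0,-0.6],0,-1],
  [[0,0,-0.6],0,-1],
  [[0,0,0],0,-1],
])

```text
t: 6.88
eef_pos: [483.1, 300.6, 213.8]
tcp_rot: [-3.14, 0.005, 0.808]
ft_force: [0.2, -0.6, -0.6]
opening: 0.296
grip_force: 30.0
```

Request:
move_arm([
  [[0,0,-0.18],0,-1],
  [[0,0,-0.15],0,-1],
  [[0,0,0],0,-1],
  [[0,0,0],0,-1],
])

```text
t: 7.22
eef_pos: [483.9, 300.8, 207.3]
tcp_rot: [3.141, -0.001, 0.808]
ft_force: [0.9, 0.3, -0.1]
opening: 0.293
grip_force: 30.0
```

Request:
move_arm([
  [[0,0,-0.06],0,-1],
  [[0,0,-0.05],0,-1],
  [[0,0,0],0,-1],
  [[0,0,0],0,-1],
])

```text
t: 7.55
eef_pos: [483.8, 300.8, 203.6]
tcp_rot: [3.141, -0.0, 0.808]
ft_force: [0.5, 0.2, 0.8]
opening: 0.293
grip_force: 30.0
```

Request:
move_arm([
  [[0,0,-0.02],0,-0.3],
  [[0,0,0],0,-0.2],
  [[0,0,0],0,0],
  [[0,0,0],0,0],
  [[0,0,0],0,0],
  [[0,0,0.2],0,0.3],
  [[0,0,0.6],0,1],
  [[0,0,0.8],0,1],
  [[0,0,0.8],0,1],
  [[0,0,0.5],0,1],
  [[0,-0.8,0],0,1],
  [[0,-1,0],0,1],
  [[0,-1,0],0,1],
  [[0,-1,0],0,1],
  [[0,-1,0],0,1],
])

```text
t: 8.8
eef_pos: [483.5, 155.6, 290.4]
tcp_rot: [3.141, -0.0, 0.808]
ft_force: [1.6, 0.0, 0.5]
opening: 0.994
grip_force: 0.0
```

```bash
cat > look.py <<'E'
import sys
from h import *
Z=dict(small_disc=28,large_disc=21,hardwood_bar=26,hardwood_flat=26,small_bat=10,large_bat=10,bar_tray=9,stop_board=8)
def look(items):
    c=read_camera("top")
    for k,z in items:
        for q in cut_out(k,c)[:2]:
            m=q["region"].astype(np.uint8);cn=max(cv2.findContours(m,0,2)[0],key=cv2.contourArea)
            b=cv2.minAreaRect(onplane(c,cn.reshape(-1,2),z).astype(np.float32))
            print(k,round(q["confidence"],2),[np.round(x,1) for x in b])
    return c
E
python3 - <<'E'
from look import *
c=look([("small_disc",28),("small_bat",10),("large_disc",51),("hardwood_bar",40),("hardwood_flat",18)])
i=np.hstack([cv2.resize(c["image"][190:290,110:210],(400,400)),cv2.resize(c["image"][200:300,290:390],(400,400))])
cv2.imwrite("pics/p3.png",i[:,:,::-1])
E
```

```text
large_disc 0.62 [array([483.2, -84.7]), array([35.6, 36. ]), np.float64(43.9)]
hardwood_bar 0.74 [array([499. , -66.4]), array([15.4, 30.4]), np.float64(47.7)]
hardwood_flat 0.69 [array([481. , -82.8]), array([85.2, 49.4]), np.float64(45.0)]
```

View pics/p3.png

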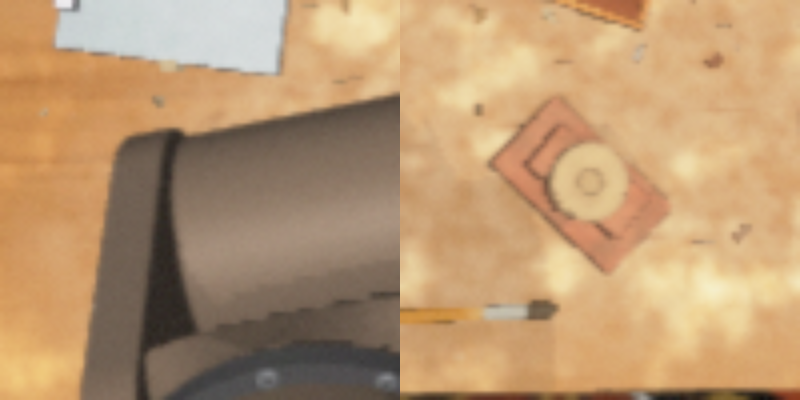

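Request:
move_arm([
  [[0,-1,0],0,1],
  [[0,-1,0],0,1],
  [[0,-1,0],0,1],
  [[0,-1,0],0,0.5],
  [[0,-1,0],0,0.5],
  [[0,-1,0],0,0.5],
  [[0,-1,0],0,0.5],
  [[0,-0.98,0],0,0.5],
  [[0,0,-0.7],0,0.5],
  [[0,0,-0.7],0,0.5],
  [[0,0,-0.5],0,0.5],
  [[0,0,0],0,0.5],
  [[0,0,0],0,0.5],
  [[0,0,0],0,0.5],
])

```text
t: 10.27
eef_pos: [484.2, -82.0, 233.5]
tcp_rot: [3.141, -0.0, 0.809]
ft_force: [0.2, -0.6, 0.3]
opening: 0.75
grip_force: 0.0
```

Request:
move_arm([
  [[-0.03,-0.05,-0.18],0,0.5],
  [[0,0,0],0,-1],
  [[0,0,0],0,-1],
  [[0,0,0],0,-1],
  [[0,0,0],0,-1],
  [[0,0,0],0,-1],
  [[0,0,0],0,-1],
  [[0,0,0],0,-1],
  [[0,0,0],0,-1],
  [[0,0,0],0,-1],
])

```text
t: 11.1
eef_pos: [482.9, -84.1, 227.6]
tcp_rot: [3.141, -0.0, 0.808]
ft_force: [-1.1, 0.2, 3.5]
opening: 0.429
grip_force: 30.0
```

Request:
move_arm([
  [[0,0,0.5],0,-1],
  [[0,0,1],0,-1],
  [[0.59,0.89,0.1],0,-1],
  [[0.59,0.89,0],0,-1],
  [[0.59,0.89,0],0,-1],
  [[0.59,0.89,0],0,-1],
  [[0.59,0.89,0],0,-1],
  [[0.59,0.89,0],0,-1],
  [[0.58,0.89,0],0,-1],
  [[0,0,-0.7],0,-1],
  [[0,0,-0.7],0,-1],
  [[0,0,-0.7],0,-1],
  [[0,0,-0.2],0,-1],
  [[0,0,0],0,-1],
  [[0,0,0],0,-1],
  [[0,0,0],0,-1],
])

```text
t: 12.43
eef_pos: [606.8, 102.7, 207.6]
tcp_rot: [3.14, -0.001, 0.808]
ft_force: [-0.3, 0.4, -0.0]
opening: 0.423
grip_force: 30.0
```

Request:
move_arm([
  [[0,0,-0.18],0,-1],
  [[0,0,-0.13],0,-1],
  [[0,0,0],0,-1],
  [[0,0,0],0,-1],
  [[0,0,0],0,-1],
])

```text
t: 12.85
eef_pos: [606.7, 102.7, 200.3]
tcp_rot: [3.139, -0.002, 0.808]
ft_force: [-6.1, -1.8, 29.3]
opening: 0.426
grip_force: 44.8
```

Request:
move_arm([
  [[0,0,0.06],0,-1],
  [[0,0,0],0,-1],
  [[0,0,0],0,-0.1],
  [[0,0,0],0,0.2],
  [[0,0,0],0,0.2],
  [[0,0,0],0,0.2],
  [[0,0,0],0,0.2],
  [[0,0,0],0,0.2],
  [[0,0,0.5],0,0.5],
  [[0,0,0.8],0,0.5],
  [[0,0,0.8],0,0.5],
  [[-0.6,-0.9,0.5],0,0.5],
  [[-0.6,-0.9,0],0,0.5],
  [[-0.6,-0.9,0],0,0.5],
  [[-0.6,-0.9,0],0,0.3],
])

```text
t: 14.1
eef_pos: [533.4, -6.0, 277.3]
tcp_rot: [3.141, -0.001, 0.808]
ft_force: [0.8, 0.2, -0.0]
opening: 0.719
grip_force: 0.0
```

```bash
python3 - <<'E'
from look import *
c=look([("small_disc",28),("small_bat",10),("large_disc",21),("large_bat",10)])
i=np.hstack([cv2.resize(c["image"][200:300,110:210],(400,400)),cv2.resize(c["image"][140:240,200:300],(400,400))])
cv2.imwrite("pics/p4.png",i[:,:,::-1])
E
```

```text
small_disc 0.48 [array([483.8, 298.2]), array([27., 29.]), np.float64(0.1)]
small_bat 0.78 [array([484.2, 299.1]), array([48.2, 48.8]), np.float64(44.6)]
large_disc 0.62 [array([606.3, 101.4]), array([42. , 40.3]), np.float64(44.1)]
large_bat 0.95 [array([607.4, 105.1]), array([69.8, 76.7]), np.float64(77.2)]
```

View pics/p4.png

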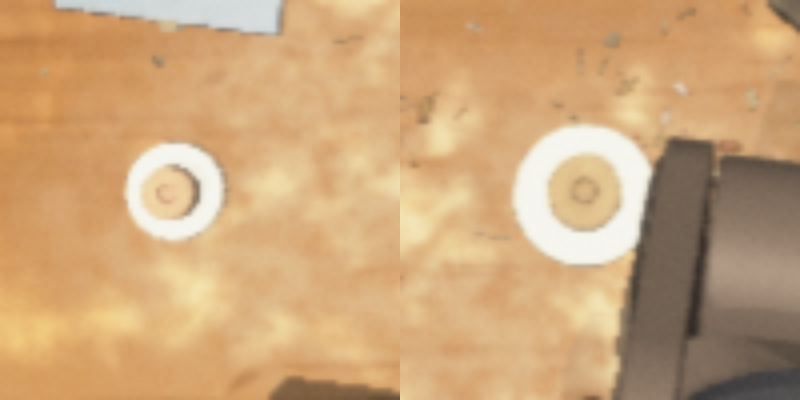

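Request:
move_arm([
  [[-0.57,-0.86,0],0,0.3],
  [[-0.57,-0.86,0],0,0.3],
  [[-0.57,-0.86,0],0,0.3],
  [[0,0,-0.7],0,0.3],
  [[0,0,-0.7],0,0.3],
  [[0,0,-0.5],0,0.3],
  [[0,0,-0.15],0,0.2],
  [[0,0,0],0,-1],
  [[0,0,0],0,-1],
  [[0,0,0],0,-1],
  [[0,0,0],0,-1],
  [[0,0,0],0,-1],
  [[0,0,0],0,-1],
  [[0,0,0],0,-1],
  [[0,0,0],0,-1],
  [[0,0,0],0,-1],
  [[0,0,0],0,-1],
])

```text
t: 15.77
eef_pos: [483.3, -82.5, 216.1]
tcp_rot: [3.14, -0.001, 0.808]
ft_force: [-0.1, 1.4, 6.4]
opening: 0.298
grip_force: 29.4
```

Request:
move_arm([
  [[0,0,0.5],0,-1],
  [[0,0,1],0,-1],
  [[0.85,0.01,0],1,-1],
  [[0.85,0.01,0],1,-1],
  [[0.85,0.01,0],1,-1],
  [[0.85,0,0],1,-1],
  [[0.85,0,0],1,-1],
  [[0,0,0],0.6,-1],
  [[0,0,-0.7],0,-1],
  [[0,0,-0.7],0,-1],
  [[0,0,-0.2],0,-1],
  [[0,0,0],0,-1],
  [[0,0,0],0,-1],
  [[0,0,0],0,-1],
])

```text
t: 16.93
eef_pos: [610.9, -81.8, 213.5]
tcp_rot: [3.14, -0.0, 1.256]
ft_force: [1.1, -0.4, -0.7]
opening: 0.297
grip_force: 29.4
```

Request:
move_arm([
  [[0,0,-0.2],0,-1],
  [[0,0,-0.16],0,-1],
  [[0,0,0],0,-1],
  [[0,0,0],0,-1],
  [[0,0,0],0,-1],
])

```text
t: 17.35
eef_pos: [610.6, -81.7, 201.6]
tcp_rot: [-3.142, 0.0, 1.256]
ft_force: [0.5, 0.2, -0.4]
opening: 0.294
grip_force: 30.0
```

Request:
move_arm([
  [[0,0,-0.03],0,-1],
  [[0,0,0],0,-0.3],
  [[0,0,0],0,-0.1],
  [[0,0,0],0,-0.1],
  [[0,0,0],0,-0.1],
  [[0,0,0],0,-0.1],
  [[0,0,0.6],0,0],
  [[0,0,0.9],0,0.6],
  [[0,0,0.9],0,0.6],
  [[-0.4,0.9,0],-1,0.6],
  [[-0.4,0.9,0],-1,0.6],
  [[-0.4,0.9,0],-1,0.6],
  [[-0.4,0.9,0],-1,0.6],
  [[-0.4,0.9,0],-1,0.6],
  [[-0.4,0.9,0],-0.6,0.6],
])

```text
t: 18.6
eef_pos: [537.9, 81.4, 272.8]
tcp_rot: [3.141, -0.0, 0.803]
ft_force: [1.2, -0.2, 0.4]
opening: 0.8
grip_force: 0.0
```

```bash
python3 - <<'E'
from look import *
c=look([("hardwood_bar",26),("bar_tray",9),("hardwood_flat",18),("stop_board",8)])
i=np.hstack([cv2.resize(c["image"][140:240,285:385],(400,400)),cv2.resize(c["image"][200:300,285:385],(400,400))])
cv2.imwrite("pics/p5.png",i[:,:,::-1])
E
```

```text
hardwood_bar 0.92 [array([608.9, -83.2]), array([58.1, 28.9]), np.float64(71.5)]
hardwood_bar 0.67 [array([481.6, -83.7]), array([83.2, 50.1]), np.float64(44.0)]
bar_tray 0.61 [array([609.5, -81.4]), array([100.7,  67.8]), np.float64(70.4)]
bar_tray 0.57 [array([635. , 102.4]), array([55.6, 17.2]), np.float64(89.1)]
hardwood_flat 0.81 [array([482. , -83.3]), array([85.3, 53.2]), np.float64(47.2)]
stop_board 0.91 [array([616.1, 300.2]), array([123.2,  84.7]), np.float64(81.6)]
```

View pics/p5.png

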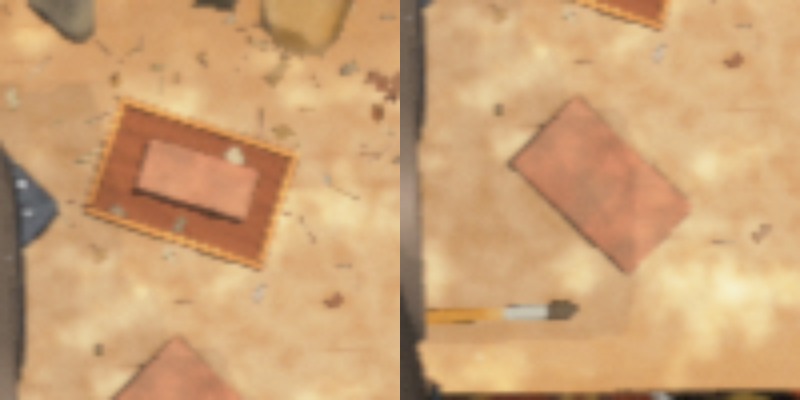

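Request:
move_arm([
  [[-0.31,-0.91,0],0,0.6],
  [[-0.31,-0.91,0],0,0.6],
  [[-0.31,-0.91,0],0,0.6],
  [[-0.31,-0.91,0],0,0.6],
  [[-0.31,-0.91,0],0,0.6],
  [[-0.31,-0.91,0],0,0.6],
  [[0,0,-0.8],0,0.6],
  [[0,0,-0.8],0,0.6],
  [[0,0,-0.6],0,0.6],
  [[0,0,-0.18],0,0.5],
  [[0,0,0],0,0.5],
  [[0,0,0],0,0.4],
  [[0,0,0],0,0.3],
])

```text
t: 19.93
eef_pos: [483.2, -83.8, 202.2]
tcp_rot: [3.14, -0.001, 0.808]
ft_force: [-0.7, 0.4, 0.9]
opening: 0.684
grip_force: 0.0
```

Request:
move_arm([
  [[-0.05,0,-0.05],0,0.1],
  [[0,0,0],0,-1],
  [[0,0,0],0,-1],
  [[0,0,0],0,-1],
  [[0,0,0],0,-1],
  [[0,0,0],0,-1],
])

```text
t: 20.43
eef_pos: [481.4, -83.4, 200.4]
tcp_rot: [3.141, -0.0, 0.808]
ft_force: [-1.6, -0.6, 7.2]
opening: 0.524
grip_force: 30.0
```

Request:
move_arm([
  [[0,0,1],0,-1],
  [[0,0,1],0,-1],
  [[0.32,0.91,0],1,-1],
  [[0.32,0.91,0],1,-1],
  [[0.32,0.91,0],1,-1],
  [[0.32,0.91,0],1,-1],
  [[0.32,0.91,0],1,-1],
  [[0.32,0.91,0],1,-1],
  [[0.32,0.91,0],1,-1],
  [[0.31,0.91,0],0.72,-1],
  [[0.31,0.91,0],0,-1],
  [[0.31,0.91,0],0,-1],
  [[0.31,0.91,0],0,-1],
  [[0.31,0.91,0],0,-1],
  [[0.31,0.91,0],0,-1],
  [[0.31,0.92,0],0,-1],
  [[0,0,-0.7],0,-1],
  [[0,0,-0.6],0,-1],
  [[0,0,0],0,-1],
  [[0,0,0],0,-1],
])

```text
t: 22.1
eef_pos: [613.5, 299.0, 220.2]
tcp_rot: [-3.14, 0.001, 1.426]
ft_force: [0.8, 0.4, -0.8]
opening: 0.524
grip_force: 30.0
```

```bash
python3 - <<'E'
from look import *
c=look([("hardwood_flat",43),("stop_board",8)])
d=read_camera("side")
i=np.hstack([cv2.resize(c["image"][130:230,100:200],(400,400),interpolation=2),cv2.resize(d["image"][160:260,190:290],(400,400),interpolation=2)])
cv2.imwrite("pics/p6.png",i[:,:,::-1]);print(env.state()["eef_pos"],env.state()["tcp_rot"])
E
```

```text
hardwood_flat 0.81 [array([607.1, 268.7]), array([35.1, 52.2]), np.float64(89.8)]
stop_board 0.98 [array([611.2, 266.8]), array([56.7, 85.4]), np.float64(82.7)]
[613.95528871 298.77759309 222.18657322] [ 3.13997082e+00 -8.11286236e-04  1.42497069e+00]
```

View pics/p6.png

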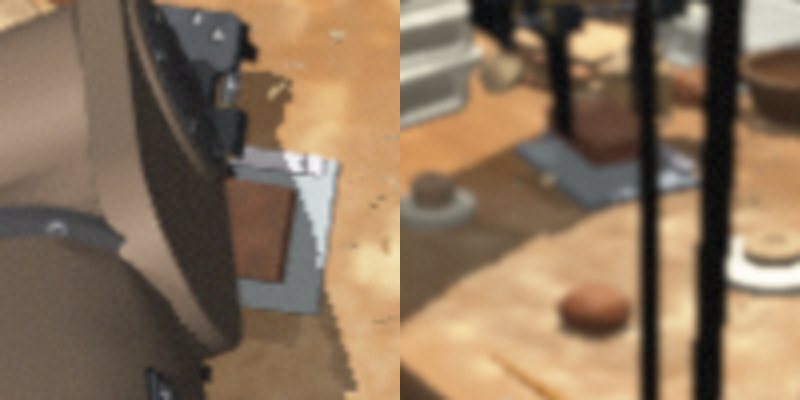

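Request:
move_arm([
  [[0,0,-0.25],0,-1],
  [[0,0,-0.12],0,-1],
  [[0,0,0],0,-1],
  [[0,0,0],0,-1],
  [[0,0,0],0,-1],
])

```text
t: 22.72
eef_pos: [613.7, 299.0, 209.7]
tcp_rot: [3.142, 0.0, 1.425]
ft_force: [0.2, -0.7, 0.4]
opening: 0.521
grip_force: 30.0
```

Request:
move_arm([
  [[0,0,-0.03],0,-1],
  [[0.07,-0.01,0],0,-1],
  [[0.07,-0.01,0],0,-1],
  [[0.06,-0.01,0],0,-1],
  [[0,0,0],0,-1],
  [[0,0,0],0,-1],
])

```text
t: 23.22
eef_pos: [619.8, 298.0, 208.8]
tcp_rot: [3.141, 0.0, 1.425]
ft_force: [1.0, 0.4, -0.7]
opening: 0.52
grip_force: 30.0
```

Request:
move_arm([
  [[0.04,-0.006,0],0,-1],
  [[0.03,-0.004,0],0,-1],
  [[0,0,0],0,-1],
  [[0,0,0],0,-1],
])

```text
t: 23.55
eef_pos: [621.8, 297.8, 208.9]
tcp_rot: [3.141, -0.0, 1.425]
ft_force: [-0.1, 0.1, -1.7]
opening: 0.524
grip_force: 30.0
```

Request:
move_arm([
  [[0.03,-0.004,0],0,-1],
  [[0.03,-0.004,0],0,-1],
  [[0,0,0],0,-1],
  [[0,0,0],0,-1],
])

```text
t: 23.88
eef_pos: [623.0, 297.7, 208.6]
tcp_rot: [-3.139, 0.001, 1.426]
ft_force: [-5.3, 0.4, 1.5]
opening: 0.522
grip_force: 29.9
```

Request:
move_arm([
  [[0.01,0.08,0],0,-1],
  [[0.01,0.08,0],0,-1],
  [[0.006,0.04,0],0,-1],
  [[0,0,0],0,-1],
  [[0,0,0],0,-1],
])

```text
t: 24.3
eef_pos: [623.8, 303.6, 208.6]
tcp_rot: [-3.139, 0.001, 1.426]
ft_force: [-4.3, -0.1, 0.6]
opening: 0.52
grip_force: 29.9
```

Request:
move_arm([
  [[0.004,0.03,0],0,-1],
  [[0.004,0.03,0],0,-1],
  [[0,0,0],0,-1],
  [[0,0,0],0,-1],
])

```text
t: 24.63
eef_pos: [624.1, 305.2, 208.5]
tcp_rot: [-3.139, 0.001, 1.426]
ft_force: [-5.2, -0.7, 1.4]
opening: 0.525
grip_force: 29.9
```

Request:
move_arm([
  [[0.004,0.03,0],0,-1],
  [[0.004,0.03,0],0,-1],
  [[0,0,0],0,-1],
  [[0,0,0],0,-1],
])

```text
t: 24.97
eef_pos: [624.3, 306.7, 208.5]
tcp_rot: [-3.139, 0.002, 1.426]
ft_force: [-4.7, -4.0, 1.2]
opening: 0.519
grip_force: 29.9
```

Request:
move_arm([
  [[0.02,0.02,0],0,-1],
  [[0.01,0.02,0],0,-1],
  [[0,0,0],0,-1],
  [[0,0,0],0,-1],
])

```text
t: 25.3
eef_pos: [624.8, 307.1, 208.6]
tcp_rot: [-3.137, 0.004, 1.426]
ft_force: [-10.0, -11.3, 6.4]
opening: 0.524
grip_force: 29.9
```

```bash
python3 - <<'E'
from h import *
s=env.state();print(s["ft_force"],s["moment"],s["eef_pos"],s["tcp_rot"])
E
```

```text
[ -9.96900818 -11.3269951    6.40330941] [-2.14029332  1.69924737  0.25640343] [624.83643    307.10935519 208.57536789] [-3.13718318  0.0042616   1.4261902 ]
```

Request:
move_arm([
  [[0,0,0],0,0.15],
  [[0,0,0],0,0.3],
  [[0,0,0],0,0.3],
  [[0,0,0],0,0.3],
  [[0,0,0],0,0.3],
  [[0,0,0.5],0,0.3],
  [[0,0,1],0,0.3],
  [[0,0,1],0,0.3],
  [[0,0,1],0,0.3],
  [[-0.4,-0.9,0],0,0.3],
  [[-0.4,-0.9,0],0,0.3],
  [[-0.4,-0.9,0],0,0.3],
  [[-0.4,-0.9,0],0,0.3],
  [[-0.4,-0.9,0],0,0.3],
  [[-0.4,-0.9,0],0,0.3],
  [[-0.4,-0.9,0],0,0.3],
  [[-0.4,-0.9,0],0,0.3],
  [[-0.4,-0.9,0],0,0.3],
  [[0,0,0],0,0.3],
])

```text
t: 26.88
eef_pos: [516.2, 62.3, 314.0]
tcp_rot: [-3.141, 0.001, 1.423]
ft_force: [-0.4, 0.8, 0.6]
opening: 0.651
grip_force: 0.0
```

```bash
python3 - <<'E'
from look import *
c=look([("hardwood_flat",26),("stop_board",8),("small_disc",28),("small_bat",10),("hardwood_bar",26)])
i=np.hstack([cv2.resize(c["image"][150:220,115:195],(560,490),interpolation=2)])
cv2.imwrite("pics/p7.png",i[:,:,::-1])
E
```

```text
hardwood_flat 0.94 [array([622.4, 304.5]), array([87.3, 50.7]), np.float64(82.0)]
stop_board 0.69 [array([615.8, 301. ]), array([122.1,  85.2]), np.float64(82.2)]
stop_board 0.23 [array([610.1, -82. ]), array([100.1,  67.7]), np.float64(70.4)]
small_bat 0.73 [array([484.8, 300.7]), array([50.8, 46.4]), np.float64(89.1)]
small_bat 0.59 [array([ 514.6, -233.6]), array([58.5, 50.5]), np.float64(89.1)]
hardwood_bar 0.84 [array([609.2, -83.4]), array([59.6, 31.1]), np.float64(72.2)]
```

View pics/p7.png

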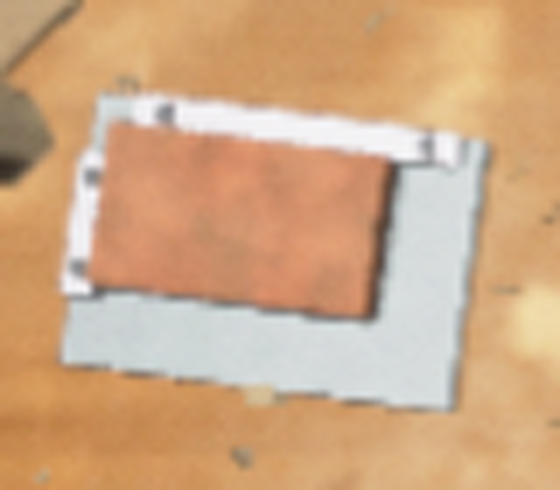

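The flat sits against both stops, square. The other pieces were confirmed in place earlier, and the arm is clear.

```bash
python3 -c "
from cell import env
print(env.job_done())"
```

```text
the job is handed in; nothing more can be done
None
```

I handed the job in at about 27 s: camera checks showed both discs on their bats, the bar in the tray and the flat home against both stops, but the hand-in call returned no verdict.

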